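# Complete the check-weight carrier and lift it level off the scale

### The job

Set the loose check weight that matches the one already in the carrier (same size and shape) upright into the carrier's empty recess, while the carrier stands on the scale. Then take the carrier by its upright grip, lift it with both weights off the scale, and keep it steady and level in the air at least 5 cm above the scale; finish while still holding it there. Leave the smaller and the larger check weight where they stand, and do not drop the weight into the recess.

Things in the scene. Friction and masses are not known exactly. Their poses are not given: they have to be found in the camera images.
- scale: bench weighing platform, fixed to the table: grey base 150 x 150 mm with a round aluminium pan, 150 mm across, whose flat top is 45 mm above the table. Origin at table height under its centre, z up.
- carrier: check-weight carrier, loose, 0.2 to 0.35 kg empty, on the scale's pan at any angle: steel bar 50 (x) x 190 (y) x 10 mm (z), a round recess near each end (36 mm across, 5 mm deep, 68 mm from the middle) and an upright black grip in the middle. Origin: centre of its underside; y along the bar towards the EMPTY recess, z up. It balances at the grip only with both weights in.
- grip (a point): point inside the carrier's upright grip, on its middle line, 70 mm above the carrier's underside; axes as the carrier's. The grip is a flat post 12 mm thick along the carrier's x and 34 mm wide along its y, from a 4 mm foot plate (30 x 46 mm) on the bar up to 88 mm above the carrier's underside. Pinch its two flat faces (close along x).
- empty_recess (a point): centre of the floor of the empty recess, 5 mm above the carrier's underside and 5 mm below the bar's top; axes as the carrier's.
- full_recess (a point): centre of the floor of the other recess, in which the first weight already stands; axes as the carrier's.
- weight_in_carrier: metal check weight of 200 g with a knob on top, 31 mm in diameter, 49 mm high (straight sides up to about 32 mm), standing in the full recess. Origin at the centre of its underside, z up.
- loose_weight: metal check weight of 200 g, the same as the one in the carrier: 31 mm in diameter, 49 mm high, straight sides up to about 32 mm, then a shoulder and a knob; stands on the table to the right of the scale, in one of three places that it shares with the other two weights (about 10 cm apart). Origin at the centre of its underside, z up.
- small_weight: smaller check weight (24 mm in diameter, 39 mm high, 100 g), standing on the table; to be left alone. Origin at the centre of its underside.
- large_weight: larger check weight (42 mm in diameter, 66 mm high, 500 g), standing on the table; to be left alone. Origin at the centre of its underside.
- indicator: weighing indicator cabinet standing on the table to the right, a solid grey box about 300 (x) x 360 (y) mm and 320 mm high with a signal lamp on top; its front face, with small knobs 70 to 120 mm above the table, is about 150 mm nearer to the robot than its origin. Does not move; keep the arm clear of it. Origin under its middle at table height.
Not all that is in view belongs to the job. What is shaped like the loose_weight but blue or red is not meant.

How it is judged:
By the outcome, as a careful person would: the job done as asked, in the order asked, and still so for the second after the job is handed in, while the arm keeps its last pose, push and grip.
It also fails if it takes over 56 s, if anything falls off the work surface, if the arm or the gripper's body presses on something with over 40 N, if the wrist force passes 120 N, or if a joint passes its speed limit or range.

### The arm

A 6-joint arm with a two-finger parallel gripper is mounted at the origin on a cart in front of the work surface, level with it; the furniture and walls round the work are solid. World frame = base frame: x ahead of the robot, y to its left, z up, the work surface at z = 0. Lengths are in mm, angles in rad, forces in N, time in s.
With the tool pointing down it reaches from about 300 to 775 mm from the base axis. Payload 14.6 kg.
Tool frame: the origin (TCP) lies on the mounting face of the last link; the fingertips stand 199 mm ahead of it and the grasp point (between the pads) lies 180 mm ahead of it; z points along the fingers, y is the line along which they close (so a half turn about z gives the same grasp; the last joint's range is limited). The gripper opens to 94 mm and grips with 3 to 60 N. Pads are 16 mm wide; open, the fingers measure 119 mm over their backs; the gripper's body (75 mm by 177 mm) begins 78 mm behind the grasp point.
Start: joints at [1.039, 0.3, 1.521, -0, 1.321, -0.067], TCP at [246.531, 491.644, 404.646] pointing down, gripper open.
Joint ranges: [-3.03, 3.03], [-0.79, 2.21], [0.23, 2.52], [-1.04, 4.18], [0, 3.07], [-2.55, 2.55]. Speed limits (rad/s): [2.22, 2.22, 2.57, 3.14, 3.14, 3.14].

### API

Orientations are given as [roll, pitch, yaw] about the fixed x, y, z axes, in that order (R = Rz(yaw) Ry(pitch) Rx(roll)).
In Python, from cell import manip gives the robot as it stands. The module is installed in compiled form; this text tells all that it offers.
- The arm moves only by the shell command python3 -m creep 'ROWS' [FORCE]. ROWS is a JSON object of lists of equal length, an entry for each row: "slide": the shift along the world's x, y, z in cm, a list of three; "turn": the turn about the world's z in rad; "claw": the opening, from 0 (shut) to 1 (fully open). A call has 1 to 8 rows; each row shifts and turns the commanded pose from where the row before left it; what a row does not reach is not made up. A row lasts 1/8 s, in which the tool goes at most 62.5 mm and 10.7 degrees, less where a joint would pass 70% of its speed; a pose out of reach is approached as far as the arm can. A call with a gripper value outside its range is refused whole. The fingers move at their own pace and stop on an object; FORCE is the grip in N (left out, the last holds). Time passes only in rows, so rows that do not move let the fingers close. It gives the time, the measured TCP pose, the force, the opening and the grip force at its end, in the units of the state.
- manip.read_state(): the state, without advancing time (a new reading comes with each control period).
- manip.camera(name): name is "scene" or "top"; returns (picture, depth): 400x640x3 uint8, red, green, blue; 400x640 float32, mm along the optical axis (not along the pixel's ray), 0 where there is no reading.
- manip.calibration(name): a dict with "intrinsics" (3x3 intrinsics, pixels), "k1" (the pictures are not rectified: a ray, as slopes to the right and down, at radius r is drawn at 1 + k1 r^2 times it, then the intrinsics apply), "pose" (4x4, takes a point from camera to world coordinates). Camera axes: x right, y up, looking along -z (the intrinsics and any distortion apply to the point x, -y, -z); pixel columns grow to the right and rows downward; lengths in mm; the calibration is good to about 2 mm. A picture is of the moment at which its call begins. calibration takes no time and is no camera call.
- manip.sign_off(): hands the job in; it is judged then, once.
Trained networks look in the newest picture that a camera, given by its name, has taken for a name from the list of things; names that differ only in an ending like _2 or _b are one class to them, and where a whole thing is asked for, a point or a joint stands for the part that bears it (a point fixed in the world has none). Each returns a list of dicts, best first, with "score" (0 to 1); they miss things now and then, are a little off and sometimes report something else, mostly with a low value. They report only what shows in the picture. A call takes as long as a camera call. They do not tell look-alikes from the thing itself.
- manip.cut_out(query, camera): "mask" (400x640 bool, what is visible of it) and "position" ([column, row] in pixels, amid what is visible of it).
The state is a dict: "clock": time; "joints": joint angles; "qd": joint speeds; "effort": joint torques, N m; "eef_pos": TCP position; "eef_rot": TCP orientation; "wrist_force": force on the tool from outside, world axes, zero at the start; "moment": the same for the moment, N m; "finger_gap": finger opening in mm; "finger_force": force on a finger pad.
Only numpy, scipy, OpenCV 4.12 (cv2) and the standard library are available. Lean on these libraries where they do the work, as an engineer would, in place of code of your own. Each camera call takes 0.05 s, during which the arm holds its last target. There are 200 camera calls.

## Working session

There is one attempt and no reset: what is moved stays moved. The work goes in short steps, Python scripts to look and compute and a shell command to move; the robot and the scene stay as the last step left them, time stands still between calls to the robot, and variables do not carry over. Pictures are saved under pics/ and viewed, at most 10 in all, crops included, and the job is handed in when it is done.

```bash
mkdir -p pics
cat > h.py <<'E'
import numpy as np, cv2
from cell import manip
def pts(cam,depth):
    c=manip.calibration(cam);K=np.array(c["intrinsics"]);P=np.array(c["pose"]);k=c["k1"]
    v,u=np.mgrid[0:400,0:640].astype(float)
    xd=(u-K[0,2])/K[0,0];yd=(v-K[1,2])/K[1,1]
    x,y=xd.copy(),yd.copy()
    for _ in range(10):
        s=1+k*(x*x+y*y);x=xd/s;y=yd/s
    d=depth.astype(float)
    p=np.stack([x*d,-y*d,-d],-1)
    w=p@P[:3,:3].T+P[:3,3]; w[depth<=0]=np.nan
    return w
def shot(cam,name):
    im,d=manip.camera(cam);cv2.imwrite(f"pics/{name}.png",im[:,:,::-1]);return im,d,pts(cam,d)
E
python3 - <<'E'
from h import *
s=manip.read_state();print(s["clock"],s["eef_pos"],s["eef_rot"],s["finger_gap"])
for cam in("scene","top"):
    im,d,w=shot(cam,cam+"0");np.savez(cam+"0.npz",im=im,d=d,w=w)
    print(cam,manip.calibration(cam)["pose"])
    for q in("scale","carrier","grip","empty_recess","weight_in_carrier","loose_weight","small_weight","large_weight","indicator"):
        for r in manip.cut_out(q,cam)[:4]:
            m=w[r["mask"]];m=m[~np.isnan(m[:,0])]
            print(q,round(r["score"],2),np.round(r["position"]),r["mask"].sum(),*(np.round(np.percentile(m,p,axis=0)) for p in(2,50,98)) if len(m) else "")
a=cv2.imread("pics/scene0.png");b=cv2.imread("pics/top0.png")
E
```

```text
0.0 [246.52266658 491.61816999 404.07368511] [-3.14038722e+00 -9.39051947e-05  2.67675726e+00] 94.22572725712024
scene [[-6.21759264e-01  3.85182903e-01 -6.81945415e-01 -9.20597245e+01]
 [-7.82872242e-01 -3.31159062e-01  5.26730223e-01  4.63817550e+02]
 [-2.29449274e-02  8.61375532e-01  5.07450218e-01  5.39761997e+02]
 [ 0.00000000e+00  0.00000000e+00  0.00000000e+00  1.00000000e+00]]
scale 0.93 [257. 263.] 2309 [408. 111.  10.] [454. 215.  41.] [553. 260.  45.]
carrier 0.9 [262. 242.] 1311 [399. 152.  44.] [482. 180.  54.] [584. 200. 131.]
grip 0.66 [263. 240.] 1289 [399. 153.  44.] [482. 180.  54.] [584. 200. 131.]
empty_recess 0.91 [264. 235.] 1314 [399. 151.  44.] [483. 180.  54.] [585. 200. 131.]
empty_recess 0.39 [255. 264.] 2344 [408. 112.   9.] [455. 215.  40.] [559. 260.  45.]
weight_in_carrier 0.74 [408. 213.] 369 [ 374. -209.   -0.] [ 387. -183.   32.] [ 426. -172.   63.]
weight_in_carrier 0.61 [278. 254.] 300 [409. 163.  54.] [418. 180.  79.] [435. 191.  97.]
loose_weight 0.72 [374. 221.] 187 [ 410. -111.    3.] [420. -95.  26.] [438. -87.  47.]
loose_weight 0.62 [369. 24
[... 824 characters left out ...]
 [568. 252.  49.]
carrier 0.84 [278. 199.] 905 [406. 150.  46.] [497. 171.  55.] [587. 199. 133.]
grip 0.89 [275. 197.] 826 [406. 150.  47.] [500. 171.  55.] [587. 198. 133.]
empty_recess 0.84 [275. 191.] 872 [406. 150.  45.] [502. 170.  55.] [589. 199. 133.]
weight_in_carrier 0.67 [270. 220.] 80 [414. 161.  64.] [426. 173.  86.] [440. 188. 102.]
loose_weight 0.66 [364. 219.] 65 [ 414. -114.   25.] [ 425. -100.   35.] [438. -89.  52.]
loose_weight 0.45 [338. 240.] 88 [364. -43.   2.] [377. -30.  35.] [393. -15.  52.]
loose_weight 0.45 [317. 190.] 96 [518.  29.   0.] [529.  42.  34.] [548.  59.  51.]
large_weight 0.68 [390. 234.] 175 [ 378. -210.    7.] [ 396. -188.   46.] [ 417. -172.   68.]
```

View pics/scene0.png

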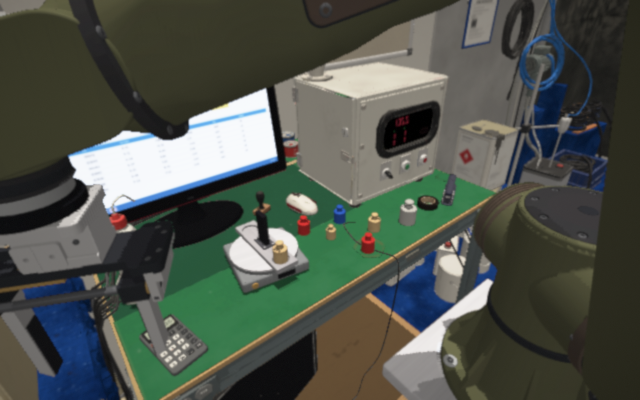

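View pics/top0.png

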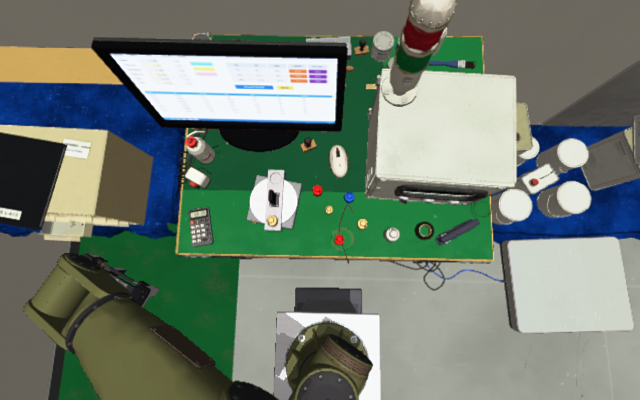

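Candidates for the loose weight in the scene picture:
- Brass at (374,221): medium size.
- Small brass at (331,232): the small weight.
- Silver at (408,212): the large weight.
- Red at (369,246), red at (303,229) and blue at (339,215): decoys.

I choose the brass one at (374,221), about (425,-100) in world coordinates. The empty recess is at the far (+x) end of the carrier. Next I refine the positions and check a crop.

Run:
```python
from h import *
from scipy.optimize import least_squares
D={c:np.load(c+"0.npz") for c in("scene","top")}
def sel(c,lo,hi): 
    w=D[c]["w"].reshape(-1,3);return w[np.all((w>lo)&(w<hi),axis=1)]
for n,x,y,z0,r in(("loose",425,-100,0,15.5),("full",427,174,50,15.5),("small",468,8,0,12)):
    for c in D:
        p=sel(c,[x-26,y-26,z0+10],[x+26,y+26,z0+28])
        f=least_squares(lambda q:np.hypot(*(p[:,:2]-q).T)-r,[x,y],loss="soft_l1") if len(p)>5 else None
        k=sel(c,[x-26,y-26,z0+44 if r>13 else z0+34],[x+26,y+26,z0+56])
        print(n,c,len(p),f and np.round(f.x,1),"knob",len(k),np.round(k.mean(0),1) if len(k) else "",
          np.round(np.ptp(k,axis=0),1) if len(k) else "")
for c in D:
    g=sel(c,[450,140,105],[550,210,140]);print(c,"grip",len(g),np.round(g.min(0)),np.round(g.max(0)),np.round(np.median(g,0)))
    m=np.zeros((400,640),np.uint8);w=D[c]["w"]
    m[np.all((w>[390,130,51.5])&(w<[610,220,62]),axis=2)]=1
    p=w[m>0];h=p[:,:2].astype(np.float32);r=cv2.minAreaRect(h);print("bar",len(p),r,np.round(np.median(p[:,2]),1))
    print(np.round(cv2.boxPoints(r)).tolist())
    t=sel(c,[400,-60,-10],[600,0,10]);print("table z",np.round(np.median(t[:,2]),1))
im=D["scene"]["im"][:,:,::-1]
a=cv2.resize(im[185:265,290:430],None,fx=5.5,fy=5.5,interpolation=2)[:290*2]
b=cv2.resize(im[185:285,210:320],None,fx=5.5,fy=5.5,interpolation=2)
cv2.imwrite("pics/crop1.png",a)
t=D["top"]["im"][:,:,::-1]
cv2.imwrite("pics/crop2.png",np.hstack([cv2.resize(b,(400,400)),cv2.resize(t[160:240,235:315],(400,400),interpolation=2)]))
```

```text
loose scene 77 [ 426.2 -102.6] knob 23 [ 424.6 -100.6   45.6] [14.5 18.2  3.1]
loose top 8 [ 429.3 -101.7] knob 23 [ 428.9 -101.1   48.9] [15.7 15.5  8.3]
full scene 105 [425.7 174.9] knob 36 [423.8 176.2  96.2] [16.1 17.1  3.7]
full top 15 [428.8 176. ] knob 26 [428.3 175.6  98.6] [14.5 15.4  8.5]
small scene 84 [470.3   3.4] knob 15 [469.4   4.1  36.1] [14.7 12.   3.7]
small top 27 [473.1   4.7] knob 14 [472.7   4.2  39.2] [9.7 9.6 6.7]
scene grip 152 [475. 169. 105.] [510. 181. 133.] [486. 178. 123.]
bar 758 ((494.33306884765625, 174.2530517578125), (51.13371658325195, 193.12281799316406), 89.12396240234375) 53.6
[[397.0, 150.0], [590.0, 147.0], [591.0, 198.0], [398.0, 201.0]]
table z 0.1
top grip 67 [479. 168. 107.] [513. 181. 138.] [494. 173. 132.]
bar 664 ((496.68292236328125, 172.91404724121094), (54.52457046508789, 189.619873046875), 88.9762191772461) 55.3
[[401.0, 147.0], [591.0, 144.0], [592.0, 198.0], [402.0, 202.0]]
table z 1.9
```

View pics/crop1.png

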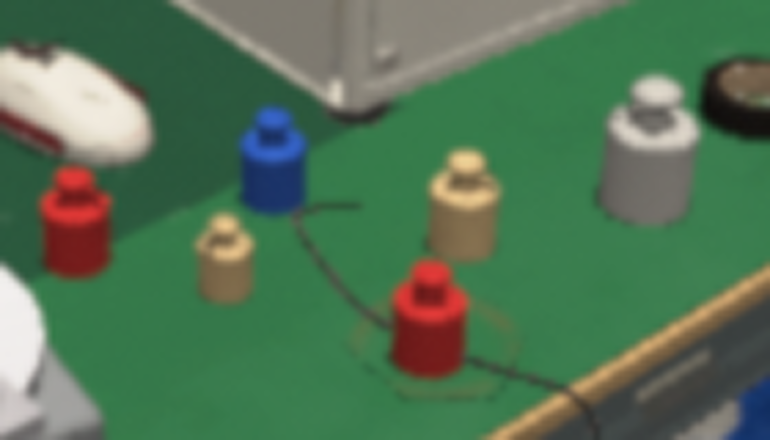

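View pics/crop2.png

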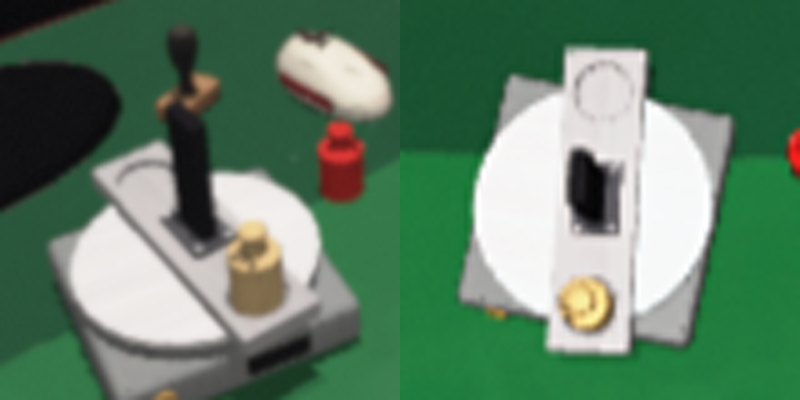

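The close crop shows the mid-size brass weight at (464,205). It has the same colour and size as the weight in the carrier, and its neighbours are red and blue. Targets, averaged over both cameras:
- Loose weight: (427.5, -102).
- Empty recess: about (563, 173).
- Bar yaw: about -1°.

First I move above the loose weight.

```bash
python3 -m creep '{"slide":[[1.5,-5,0],[1.5,-5,0],[1.5,-5,0],[1.5,-5,0],[1.5,-5,0],[1.5,-5,0],[1.5,-5,0],[1.5,-5,0]],"turn":[0.056,0.056,0.056,0.056,0.056,0.056,0.056,0.056],"claw":[0.65,0.65,0.65,0.65,0.65,0.65,0.65,0.65]}' 20
python3 -m creep '{"slide":[[1.5,-4.8,0],[1.5,-4.8,0],[1.5,-4.8,0],[1.5,-4.8,0],[0,0,0]],"turn":[0,0,0,0,0],"claw":[0.65,0.65,0.65,0.65,0.65]}'
```

```text
clock: 2.0
eef_pos: [366.6, 90.0, 404.9]
eef_rot: [3.141, 0.001, 3.127]
wrist_force: [0.8, 0.0, 0.3]
finger_gap: 61.6
finger_force: 0.0
clock: 2.62
eef_pos: [426.9, -102.6, 404.4]
eef_rot: [-3.142, -0.0, 3.121]
wrist_force: [0.6, -0.6, -0.1]
finger_gap: 61.3
finger_force: 0.0
```

```bash
python3 -m creep '{"slide":[[0.1,0,-5],[0,0,-5],[0,0,-4.7],[0,0,-3],[0,0,-2],[0,0,0],[0,0,0]],"turn":[0,0,0,0,0,0,0],"claw":[0.65,0.65,0.65,0.65,0.65,0.65,0.65]}'
python3 -m creep '{"slide":[[0,0,0],[0,0,0],[0,0,0],[0,0,0],[0,0,0],[0,0,0]],"turn":[0,0,0,0,0,0],"claw":[0.5,0.4,0.3,0.2,0.2,0.2]}' 15
```

```text
clock: 3.5
eef_pos: [427.8, -100.0, 208.6]
eef_rot: [-3.141, 0.001, 3.125]
wrist_force: [-0.3, -0.0, -0.5]
finger_gap: 61.3
finger_force: 0.0
clock: 4.25
eef_pos: [427.6, -100.4, 207.9]
eef_rot: [-3.141, 0.0, 3.125]
wrist_force: [-0.4, -0.4, 5.6]
finger_gap: 30.3
finger_force: 15.0
```

```bash
python3 -m creep '{"slide":[[0,0,1],[0,0,4],[0,0,5],[2,3.5,0],[2.5,5,0],[2.5,5,0],[2.5,5,0],[2.5,5,0]],"turn":[0,0,0,0,0,0,0,0],"claw":[0.2,0.2,0.2,0.2,0.2,0.2,0.2,0.2]}' 25
python3 -m creep '{"slide":[[1.5,3.8,0],[0,0,0],[0,0,0]],"turn":[0,0,0],"claw":[0.2,0.2,0.2]}'
python3 - <<'E'
from h import *
from scipy.optimize import least_squares
s=manip.read_state();e=np.array(s["eef_pos"]);print(s["clock"],np.round(e,1),s["eef_rot"],s["wrist_force"])
for c in("scene","top"):
    im,d,w=shot(c,c+"1");W=w.reshape(-1,3)
    np.savez(c+"1.npz",im=im,d=d,w=w)
    for q in("loose_weight","weight_in_carrier"):
      for r in manip.cut_out(q,c)[:5]:
        m=w[r["mask"]];m=m[~np.isnan(m[:,0])]
        print(c,q,round(r["score"],2),np.round(r["position"]),*(np.round(np.percentile(m,p,axis=0)) for p in(2,50,98)))
a=cv2.imread("pics/scene1.png")[130:290,180:380];b=cv2.imread("pics/top1.png")[140:260,220:370]
cv2.imwrite("pics/v1.png",np.hstack([cv2.resize(a,(400,320),interpolation=2),cv2.resize(b,(400,320),interpolation=2)]))
E
```

```text
clock: 5.25
eef_pos: [547.9, 136.5, 308.0]
eef_rot: [-3.141, -0.0, 3.125]
wrist_force: [0.7, 0.1, -2.2]
finger_gap: 30.0
finger_force: 25.0
clock: 5.62
eef_pos: [562.2, 172.3, 307.5]
eef_rot: [-3.141, -0.001, 3.125]
wrist_force: [-0.2, 0.1, -1.8]
finger_gap: 30.3
finger_force: 25.0
5.625 [562.2 172.3 307.5] [-3.14120595e+00 -8.61294188e-04  3.12491285e+00] [-0.19525918  0.14255678 -1.7689565 ]
scene loose_weight 0.77 [301. 228.] [515.   8.   0.] [524.  47.  26.] [553.  58.  48.]
scene loose_weight 0.59 [244. 205.] [544. 159. 100.] [549. 175. 124.] [567. 186. 146.]
scene loose_weight 0.58 [337. 216.] [495. -70.   1.] [504. -54.  24.] [518. -45.  47.]
scene loose_weight 0.53 [372. 244.] [360. -65.   0.] [370. -24.  27.] [422. -15.  47.]
scene weight_in_carrier 0.78 [281. 252.] [410. 163.  52.] [417. 180.  79.] [434. 191.  97.]
top loose_weight 0.44 [336. 242.] [365. -43.  19.] [378. -30.  35.] [393. -15.  50.]
top loose_weight 0.44 [351. 196.] [499. -69.  25.] [510. -59.  36.] [524. -47.  51.]
top loose_weight 0.42 [317. 190.] [518.  29.   1.] [529.  42.  35.] [547.  55.  50.]
top weight_in_carrier 0.21 [391. 233.] [ 378. -215.    4.] [ 396. -189.   46.] [ 417. -172.   67.]
```

View pics/v1.png

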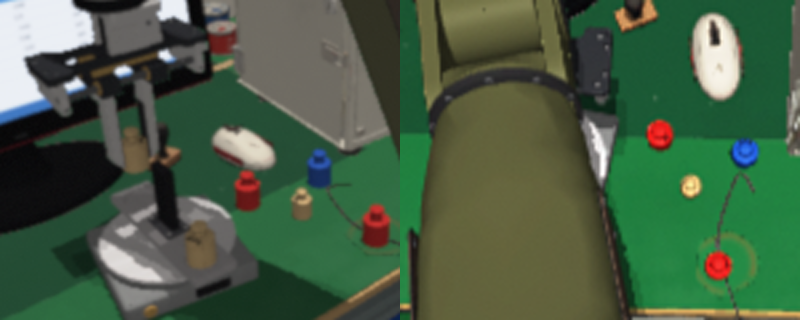

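The held weight is upright between the fingers (left crop, 135,150), and the carrier is undisturbed. I measure its offset in the scene frame relative to the full weight.

Run:
```python
from h import *
from scipy.optimize import least_squares
w=np.load("scene1.npz")["w"];m=manip.cut_out("loose_weight","scene")
manip.camera
W=w.reshape(-1,3)
def fit(lo,hi,x0):
    p=W[np.all((W>lo)&(W<hi),axis=1)]
    f=least_squares(lambda q:np.hypot(*(p[:,:2]-q).T)-15.5,x0,loss="soft_l1")
    return len(p),np.round(f.x,1),np.round(np.abs(f.fun).mean(),2)
print("full",fit([405,150,60],[450,200,78],[427,175]))
for z in((100,108),(108,116),(116,128)): print("held",z,fit([535,159,z[0]],[575,184,z[1]],[563,173]))
for r in m:
    p=w[r["mask"]];p=p[~np.isnan(p[:,0])]
    if np.median(p[:,2])>60:
        print("mask",np.round(np.percentile(p,[0,2,10,90,98],axis=0),1))
        p=p[(p[:,2]>103)&(p[:,2]<128)];f=least_squares(lambda q:np.hypot(*(p[:,:2]-q).T)-15.5,[563,173],loss="soft_l1");print("maskfit",len(p),f.x)
p=W[np.all((W>[392,140,50]) &(W<[600,210,60]),axis=1)]
# bar long-edge directions: edge points by x-slices
xs=np.arange(400,588,8)
for nm,f in(("min",np.min),("max",np.max)):
    e=[(x,f(p[(abs(p[:,0]-x)<4),1])) for x in xs if (abs(p[:,0]-x)<4).sum()>4];e=np.array(e);e=e[abs(e[:,1]-np.median(e[:,1]))<5]
    print(nm,np.polyfit(e[:,0]-495,e[:,1],1))
print("x ends",np.percentile(p[:,0],[0.5,99.5]))
w0=np.load("scene0.npz");
```

```text
full (101, array([425.7, 175.2]), np.float64(0.6))
held (100, 108) (31, array([560.9, 172.1]), np.float64(0.9))
held (108, 116) (29, array([560.3, 171.5]), np.float64(0.94))
held (116, 128) (46, array([560.1, 172.2]), np.float64(0.8))
mask [[5.427e+02 6.070e+01 5.000e-01]
 [5.436e+02 1.594e+02 9.950e+01]
 [5.448e+02 1.643e+02 1.039e+02]
 [5.593e+02 1.845e+02 1.431e+02]
 [5.672e+02 1.863e+02 1.465e+02]]
maskfit 116 [560.30103794 172.1231183 ]
min [-1.07941849e-02  1.50359406e+02]
max [-2.14491347e-02  1.99147458e+02]
x ends [397.74384546 588.42581233]
```

```bash
python3 -m creep '{"slide":[[0.13,0.08,-2],[0,0,-1.5],[0,0,-0.6],[0,0,-0.2],[0,0,0]],"turn":[0,0,0,0,0],"claw":[0.2,0.2,0.2,0.2,0.2]}'
python3 -m creep '{"slide":[[0,0,-0.15],[0,0,-0.15],[0,0,0]],"turn":[0,0,0],"claw":[0.2,0.2,0.2]}'
```

```text
clock: 6.6
eef_pos: [563.9, 173.5, 265.0]
eef_rot: [3.142, 0.0, 3.125]
wrist_force: [0.2, 0.0, -2.1]
finger_gap: 30.4
finger_force: 25.0
clock: 6.98
eef_pos: [563.8, 173.5, 261.6]
eef_rot: [-3.142, -0.0, 3.125]
wrist_force: [-0.1, 0.2, -1.6]
finger_gap: 30.0
finger_force: 25.0
```

```bash
python3 -m creep '{"slide":[[0,0,-0.1],[0,0,-0.1],[0,0,0]],"turn":[0,0,0],"claw":[0.2,0.2,0.2]}'
python3 -m creep '{"slide":[[0,0,-0.08],[0,0,0]],"turn":[0,0],"claw":[0.2,0.2]}'
```

```text
clock: 7.35
eef_pos: [563.8, 173.4, 259.5]
eef_rot: [-3.142, -0.0, 3.125]
wrist_force: [-0.2, 0.5, -1.9]
finger_gap: 29.8
finger_force: 25.0
clock: 7.6
eef_pos: [563.8, 173.4, 258.8]
eef_rot: [-3.142, -0.0, 3.125]
wrist_force: [-0.7, 0.2, -2.9]
finger_gap: 30.4
finger_force: 25.0
```

```bash
python3 -m creep '{"slide":[[0,0,-0.05],[0,0,0]],"turn":[0,0],"claw":[0.2,0.2]}'
python3 -m creep '{"slide":[[0,0,-0.05],[0,0,0]],"turn":[0,0],"claw":[0.2,0.2]}'
```

```text
clock: 7.85
eef_pos: [563.8, 173.5, 258.3]
eef_rot: [-3.142, -0.0, 3.125]
wrist_force: [0.2, 0.8, -2.0]
finger_gap: 30.4
finger_force: 25.0
clock: 8.1
eef_pos: [563.9, 173.4, 258.0]
eef_rot: [3.142, 0.0, 3.125]
wrist_force: [0.3, -0.9, -0.4]
finger_gap: 30.0
finger_force: 25.0
```

```bash
python3 -m creep '{"slide":[[0,0,-0.05],[0,0,0],[0,0,0]],"turn":[0,0,0],"claw":[0.2,0.2,0.2]}'
python3 - <<'E'
from h import *
f=[]
for _ in range(4):
    manip.camera("scene");f.append(manip.read_state()["wrist_force"])
print(np.round(f,1))
E
```

```text
clock: 8.48
eef_pos: [563.9, 173.5, 257.9]
eef_rot: [3.142, 0.001, 3.125]
wrist_force: [-2.7, -1.0, 4.7]
finger_gap: 30.2
finger_force: 25.0
[[-2.8 -1.   4.7]
 [-2.7 -0.1  4.9]
 [-2.  -0.5  4.6]
 [-3.2 -1.7  5.4]]
```

Contact came at the expected floor height (z ≈ 258), so the weight is seated. I release, rise and check.

```bash
python3 -m creep '{"slide":[[0,0,0],[0,0,0],[0,0,0],[0,0,2],[0,0,5],[0,0,5],[-3.4,0.1,0],[-3.4,0,0]],"turn":[0,0,0,0,0,0,0,0],"claw":[0.36,0.4,0.5,0.5,0.5,0.5,0.5,0.5]}' 10
python3 - <<'E'
from h import *
from scipy.optimize import least_squares
manip.camera("scene")
im,d,w=shot("scene","scene2");W=w.reshape(-1,3)
def fit(lo,hi,x0):
    p=W[np.all((W>lo)&(W<hi),axis=1)]
    f=least_squares(lambda q:np.hypot(*(p[:,:2]-q).T)-15.5,x0,loss="soft_l1")
    return len(p),np.round(f.x,1)
print("full",fit([405,150,60],[450,200,78],[427,175]))
for a,b in((58,66),(66,74),(74,80)):print("placed",fit([540,150,a],[590,200,b],[563,173]))
p=W[np.all((W>[535,145,85]) &(W<[590,200,110]),axis=1)];print("placed top",len(p),p.max(0) if len(p) else "")
g=W[np.all((W>[465,140,85]) &(W<[530,210,140]),axis=1)];print("grip",np.round(np.percentile(g,[1,50,99],axis=0),1))
p=W[np.all((W>[392,140,50.5]) &(W<[600,210,58]),axis=1)];print(cv2.minAreaRect(p[:,:2].astype(np.float32)))
cv2.imwrite("pics/v2.png",cv2.resize(im[170:300,180:340,::-1],(720,585),interpolation=2))
E
```

```text
clock: 9.68
eef_pos: [494.9, 174.4, 377.6]
eef_rot: [3.141, 0.001, 3.125]
wrist_force: [1.2, 1.2, -0.8]
finger_gap: 46.8
finger_force: 0.0
full (102, array([425.8, 174.9]))
placed (35, array([562.4, 173.3]))
placed (41, array([562.3, 173.4]))
placed (34, array([562.2, 173.2]))
placed top 39 [568.17790045 181.22206844  98.28869463]
grip [[475.3 169.   85.3]
 [484.4 178.9 113. ]
 [508.7 180.7 131.9]]
((492.9098205566406, 174.25885009765625), (51.2985954284668, 191.4537353515625), 88.9383316040039)
```

View pics/v2.png

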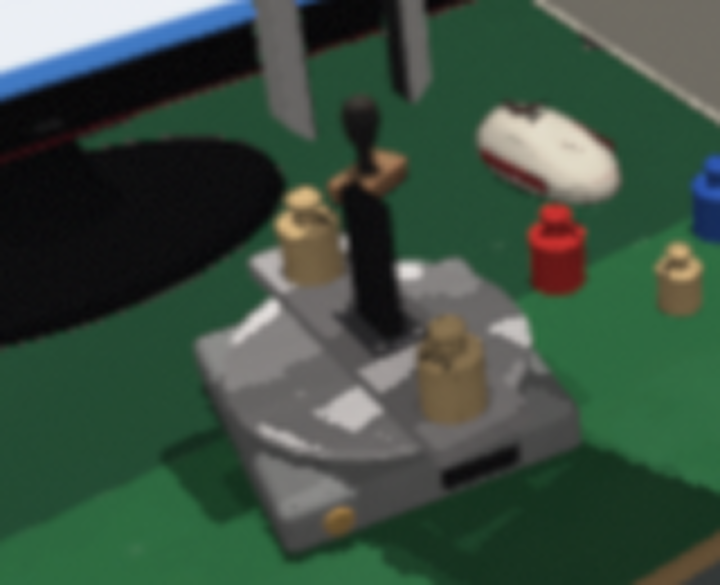

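The picture shows both brass weights standing upright in the carrier, at (308,235) and (450,370). They are 136.5 mm apart with equal top heights. The grip is midway below the gripper, so I descend and pinch it.

```bash
python3 -m creep '{"slide":[[0,0,-3],[0,0,-3],[0,0,-1.5],[0,0,-0.8],[0,0,0],[0,0,0]],"turn":[0,0,0,0,0,0],"claw":[0.5,0.5,0.5,0.5,0.5,0.5]}'
python3 -m creep '{"slide":[[0,0,0],[0,0,0],[0,0,0],[0,0,0],[0,0,0],[0,0,0],[0,0,0]],"turn":[0,0,0,0,0,0,0],"claw":[0.4,0.3,0.2,0.1,0,0,0]}' 10
python3 -m creep '{"slide":[[0,0,0],[0,0,0],[0,0,0]],"turn":[0,0,0],"claw":[0,0,0]}' 50
```

```text
clock: 10.52
eef_pos: [496.1, 174.5, 295.2]
eef_rot: [3.141, 0.001, 3.125]
wrist_force: [0.0, 0.4, -0.2]
finger_gap: 47.0
finger_force: 0.0
clock: 11.4
eef_pos: [495.8, 174.4, 294.3]
eef_rot: [-3.141, -0.0, 3.125]
wrist_force: [-0.9, -1.4, -0.2]
finger_gap: 12.0
finger_force: 10.0
clock: 11.78
eef_pos: [495.8, 174.4, 294.3]
eef_rot: [-3.141, -0.0, 3.125]
wrist_force: [-0.9, -3.1, 0.1]
finger_gap: 11.7
finger_force: 50.0
```

Grip closed on 12 mm. I lift gently.

```bash
python3 -m creep '{"slide":[[0,0,0.2],[0,0,0.6],[0,0,1.2],[0,0,1.8],[0,0,2],[0,0,1.6],[0,0,0.8],[0,0,0.2]],"turn":[0,0,0,0,0,0,0,0],"claw":[0,0,0,0,0,0,0,0]}' 50
python3 -m creep '{"slide":[[0,0,0],[0,0,0],[0,0,0],[0,0,0],[0,0,0],[0,0,0]],"turn":[0,0,0,0,0,0],"claw":[0,0,0,0,0,0]}'
python3 - <<'E'
from h import *
from scipy.optimize import least_squares
for k in range(2):
    im,d,w=shot("scene","scene3");W=w.reshape(-1,3)
    p=W[np.all((W>[392,140,128]) &(W<[600,210,148]),axis=1)]
    A=np.c_[p[:,:2]-[495,174],np.ones(len(p))]
    f=least_squares(lambda q:A@q-p[:,2],[0,0,139],loss="soft_l1",f_scale=1);print("bar plane",len(p),np.round(f.x,4))
for lo,hi in(([400,145,160],[450,205,200]),([540,145,160],[595,205,200])):
    q=W[np.all((W>lo)&(W<hi),axis=1)];print(len(q),np.round(q.max(0),1))
s=manip.read_state();print(s["wrist_force"],s["moment"],s["eef_pos"])
cv2.imwrite("pics/v3.png",cv2.resize(im[130:300,180:380,::-1],(700,595),interpolation=2))
E
```

```text
clock: 12.78
eef_pos: [495.8, 174.4, 378.6]
eef_rot: [3.142, 0.0, 3.125]
wrist_force: [-0.4, 0.2, -7.3]
finger_gap: 11.6
finger_force: 50.0
clock: 13.52
eef_pos: [495.8, 174.4, 378.4]
eef_rot: [3.142, 0.0, 3.125]
wrist_force: [0.7, 0.6, -6.7]
finger_gap: 11.9
finger_force: 50.0
bar plane 1005 [ 7.70000e-03 -3.07000e-02  1.37783e+02]
bar plane 1009 [ 8.30000e-03 -3.34000e-02  1.37848e+02]
179 [440.  191.3 182.4]
112 [575.4 189.7 182.3]
[ 1.03921406  0.30601332 -6.34144546] [ 0.01283704 -0.01203203 -0.045683  ] [495.81705653 174.45245269 378.34902175]
```

View pics/v3.png

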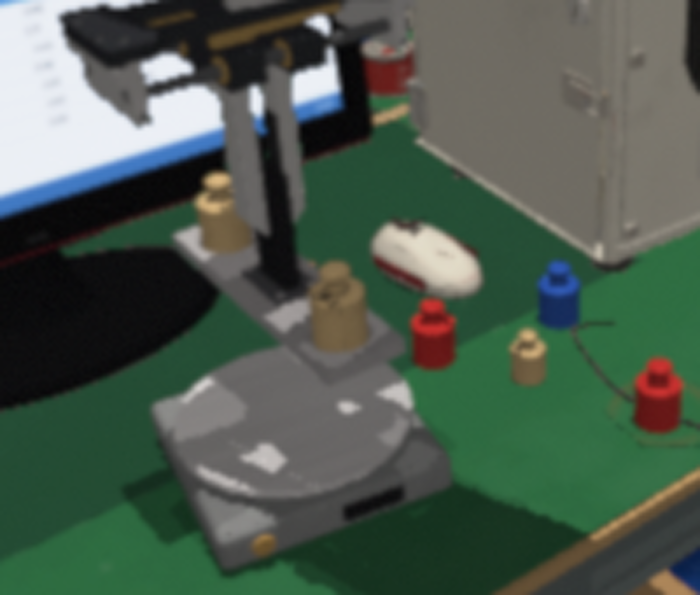

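The carrier hangs level about 84 mm above the scale (tilt 0.5° along the bar). Both weights are seated, at (220,215) and (338,305) in the crop, and the other weights are untouched. I'm handing it in.

```bash
python3 -c "
from cell import manip
print(manip.sign_off())"
```

```text
the job is handed in; nothing more can be done
None
```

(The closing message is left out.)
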